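# Build up a two-tier tasting stand on its posts

## Robot

A 6-joint arm with a two-finger parallel gripper is mounted at the origin on the work surface. World frame = base frame: x ahead of the robot, y to its left, z up, the work surface at z = 0. Lengths are in m, angles in degrees, forces in N, time in s.
With the tool pointing down it reaches from about 0.25 to 0.725 m from the base axis. Payload 9.7 kg.
Tool frame: the origin (TCP) lies between the finger pads; the fingertips stand 25 mm ahead of it and the grasp point (between the pads) lies 6 mm ahead of it; z points along the fingers, y is the line along which they close (so a half turn about z gives the same grasp; the last joint's range is limited). The gripper opens to 85 mm and grips with 20 to 120 N. Pads are 22 mm wide; open, the fingers measure 114 mm over their backs; the gripper's body (76 mm by 85 mm) begins 54 mm behind the grasp point. The pads swing forward as they close: fully open they stand 13 mm farther back than shut.
Start: joints at [68.87, 4.979, 10.078, 95.1, 0, 90], TCP at [0.198, 0.513, 0.256] pointing down, gripper open.
Joint ranges: [-179.16, 179.16], [-48.56, 103.87], [-65.8, 70.77], [-126.05, 130.52], [-82.76, 87.17], [-180, 180]. Speed limits (degrees/s): [127.2, 127.2, 147.25, 180, 180, 180].

## Interface

Orientations are given as [roll, pitch, yaw] about the fixed x, y, z axes, in that order (R = Rz(yaw) Ry(pitch) Rx(roll)).
In Python, from workcell import bot, viewer, job_done gives the robot as it stands (bot), with the cameras (viewer) and the job as plain functions.
- The arm moves only by the shell command python3 drive.py 'ROWS' [FORCE]. ROWS is rows parted by semicolons, their numbers by spaces, 1 to 5 of them, each of 5 numbers: dx, dy, dz in m, then a turn about the tool's z in degrees, then the finger opening in m; each row is the pose to reach, as a shift and turn from the pose commanded when the command began, along the tool's axes at that moment; what a row does not reach only later rows make up. A row lasts 1/12 s, in which the tool goes at most 0.0417 m and 7.16 degrees, less where a joint would pass 70% of its speed; a pose out of reach is approached as far as the arm can. The fingers move at their own pace and stop on an object; FORCE is the grip in N (left out, the last holds). Time passes only in rows, so rows that do not move let the fingers close. It prints the time, the measured TCP pose, the force, the opening and the grip force at its end.
- bot.get_obs(): the state, without advancing time (a new reading comes with each control period).
- viewer.camera(name): name is "side" or "top"; returns the picture (480x640x3 uint8, blue, green, red); there is no depth.
- viewer.camera_info(name): a dict with "mtx" (3x3 intrinsics, pixels), "extrinsics" (4x4, takes a point from camera to world coordinates). Camera axes: x right, y down, z forward; pixel columns grow to the right and rows downward; lengths in m; the calibration is good to about 2 mm. A picture is of the moment at which its call begins. camera_info takes no time and is no camera call.
- job_done(): hands the job in; it is judged then, once.
The state is a dict: "time": time; "q": joint angles; "qd": joint speeds; "joint_efforts": joint torques, N m; "ee_pos": TCP position; "tcp_rot": TCP orientation; "wrist_force": force on the tool from outside, world axes, zero at the start; "torque": the same for the moment, N m; "opening": finger opening in m; "grasp_force": force on a finger pad.
Only numpy, scipy, OpenCV 4.12 (cv2) and the standard library are available. Lean on these libraries where they do the work, as an engineer would, in place of code of your own. Each camera call takes 0.05 s, during which the arm holds its last target. There are 200 camera calls.

## Task

Put together the little two-tier tasting stand: lower the tall four-hole shelf gently over the four steel posts until it sits flat on the base board, then lower the low four-hole shelf over the same posts until it sits flat on top of the tall one. Leave the odd two-hole shelf, which belongs to another stand, lying where it is.

Things in the scene. Friction and masses are not known exactly. Their poses are not given: they have to be found in the camera images.
- base: Base, fixed to the table: darker wooden board 230 x 100 x 18 mm with four upright steel posts at x = +-78, y = +-17 mm. Posts are 12 mm thick and stand 112 mm above the board (tips 130 mm above the table); the last 22 mm taper to 3 mm. Origin: centre of the board's underside, on the table; x along its length, z up.
- tall_tier: Lower tier: tall shelf, pale oak, 200 mm long: end blocks 44 (x) x 68 (y) x 56 mm high at x = +-78, joined by a waist board 50 wide (y), 16 thick (tops flush, open below). Each block has two vertical 24 mm through holes, at y = +-17. Origin: centre of the blocks' underside, x along it, z up. 280 g. Grip across the waist's middle, 40 to 56 mm above the origin.
- low_tier: Upper tier: low shelf, pale oak, 200 mm long: end blocks 44 (x) x 68 (y) x 34 mm high at x = +-78, joined by a waist board 50 wide (y), 16 thick (tops flush, open below). Each block has two vertical 24 mm through holes, at y = +-17. Origin: centre of the blocks' underside, x along it, z up. 180 g. Grip across the waist's middle, 18 to 34 mm above the origin.
- odd_tier: Bystander, of another stand, does not fit: shelf, pale oak, 200 mm long: end blocks 44 (x) x 68 (y) x 45 mm high at x = +-78, joined by a waist board 50 wide (y), 16 thick (tops flush, open below). Each block has one 24 mm hole, at y = 0. Origin: centre of the blocks' underside, x along it, z up. 240 g. Grip across the waist's middle, 29 to 45 mm above the origin.

How it is judged (in metres and radians):
On the way, in this order (a step that is already met when the one before it is completed fails the run):
1. the tall shelf sits on the base board, on all four posts, and is let go (horizontal distance between tall_tier and base below 0.015 m and z of tall_tier in the frame of base between 0.013 and 0.023 m and angle between tall_tier's own z axis and vertical below 0.09 rad and angle between the x axis of tall_tier and the x axis of base, either way round below 0.175 rad and contact force between tall_tier and the fingers below 0.1 N), for 0.2 s.
2. the low shelf sits on the tall one, on all four posts, and is let go (horizontal distance between each of tall_tier, low_tier and base below 0.015 m and z of tall_tier in the frame of base between 0.013 and 0.023 m and angle between each of tall_tier, low_tier's own z axis and vertical below 0.09 rad and angle between the x axis of each of tall_tier, low_tier and the x axis of base, either way round below 0.175 rad and z of low_tier in the frame of base between 0.069 and 0.079 m and contact force between low_tier and the fingers below 0.1 N), for 0.2 s.
At the end, for the whole second after the job is handed in: The tall shelf sits on the base board and the low one on it, over the four posts: seated height within 5 mm, centred on the base within 15 mm, along it within 10 degrees (either way round), level within 5 degrees, at rest; the two-hole shelf is within 30 mm of where it lay (horizontal distance between each of tall_tier, low_tier and base below 0.015 m and z of tall_tier in the frame of base between 0.013 and 0.023 m and angle between each of tall_tier, low_tier's own z axis and vertical below 0.09 rad and angle between the x axis of each of tall_tier, low_tier and the x axis of base, either way round below 0.175 rad and z of low_tier in the frame of base between 0.069 and 0.079 m and linear speed of each of tall_tier, low_tier below 0.02 m/s and distance of odd_tier from where it was at the start of the episode below 0.03 m); the robot touches nothing.
It fails at once if the two-hole shelf is moved by more than 30 mm (distance of odd_tier from where it was at the start of the episode above 0.03 m).
It fails at once if the tall shelf is dropped down the posts (falls faster than 0.7 m/s) (horizontal distance between tall_tier and base below 0.03 m and z of tall_tier in the frame of base below 0.115 m and linear speed of tall_tier above 0.7 m/s).
It fails at once if the low shelf is dropped down the posts (falls faster than 0.7 m/s) (horizontal distance between low_tier and base below 0.03 m and z of low_tier in the frame of base below 0.115 m and linear speed of low_tier above 0.7 m/s).
It also fails if it takes over 64 s, if anything falls off the work surface, if the arm or the gripper's body presses on something with over 40 N, if the wrist force passes 120 N, or if a joint passes its speed limit or range.

## Working session

There is one attempt and no reset: what is moved stays moved. The work goes in short steps, Python scripts to look and compute and a shell command to move; the robot and the scene stay as the last step left them, time stands still between calls to the robot, and variables do not carry over. Pictures are saved under pics/ and viewed, at most 10 in all, crops included, and the job is handed in when it is done.

```bash
ls; mkdir -p pics; python3 - <<'E'
from workcell import bot, viewer, job_done
import cv2
for n in("top","side"):
    cv2.imwrite(f"pics/{n}0.png",viewer.camera(n)); i=viewer.camera_info(n); print(n,i["mtx"],i["extrinsics"])
o=bot.get_obs();print({k:o[k] for k in("time","ee_pos","tcp_rot","opening")})
E
```

```text
drive.py
pics
workcell.py
top [[549.45153867   0.         320.1339314 ]
 [  0.         549.45153867 233.59952598]
 [  0.           0.           1.        ]] [[ 0.00611962 -0.99648993  0.08348879  0.48766441]
 [-0.9999635  -0.00560036  0.00645226  0.00283537]
 [-0.00596205 -0.08352523 -0.99648783  0.9663122 ]
 [ 0.          0.          0.          1.        ]]
side [[463.33682313   0.         324.47242597]
 [  0.         463.33682313 239.69698083]
 [  0.           0.           1.        ]] [[ 0.96437518 -0.16768243  0.20460476  0.37615996]
 [-0.26402936 -0.56215775  0.78375198 -0.63120334]
 [-0.01640129 -0.80985262 -0.58640406  0.49931661]
 [ 0.          0.          0.          1.        ]]
{'time': 0.1, 'ee_pos': array([0.19821498, 0.5128641 , 0.25564826]), 'tcp_rot': array([-1.79931511e+02,  6.08122748e-04,  1.58869222e+02]), 'opening': 0.0851143551471486}
```

View pics/top0.png

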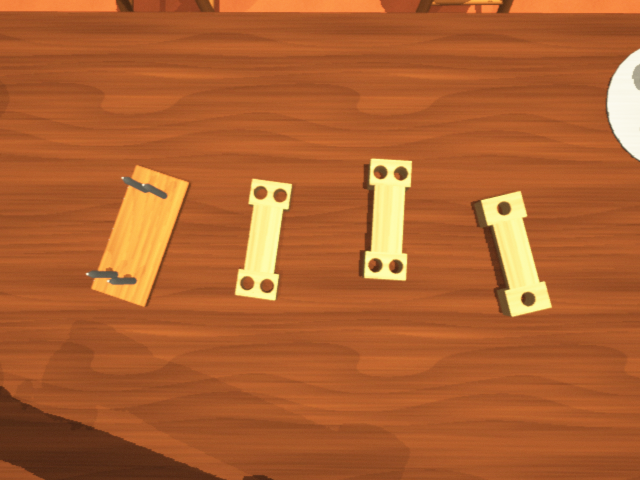

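View pics/side0.png

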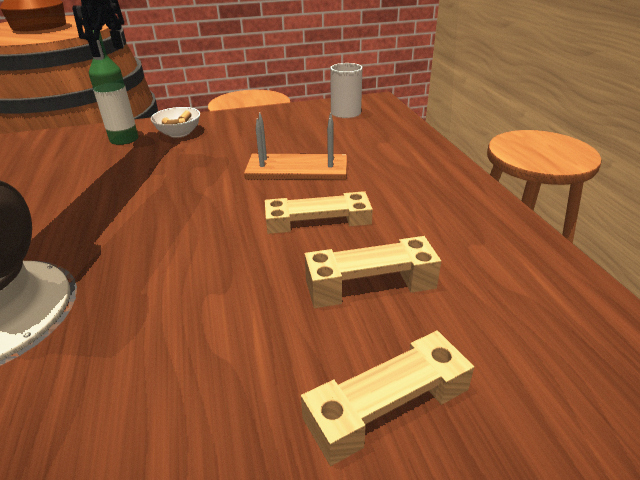

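The top view shows the base with its posts at about (140,236), the low four-hole shelf at (265,240), the tall one at (389,220) and the two-hole shelf at (513,255). The side view confirms the heights. I'll enlarge crops to measure.

```bash
python3 - <<'E'
import cv2,numpy as np
im=cv2.imread("pics/top0.png")
cv2.imwrite("pics/c1.png",cv2.resize(im[155:315,80:200],None,fx=3.75,fy=3.75,interpolation=cv2.INTER_CUBIC)) 
cv2.imwrite("pics/c2.png",cv2.resize(im[150:310,225:425],None,fx=3.75,fy=3.75,interpolation=cv2.INTER_CUBIC))
E
```

```text
(no output)
```

View pics/c1.png

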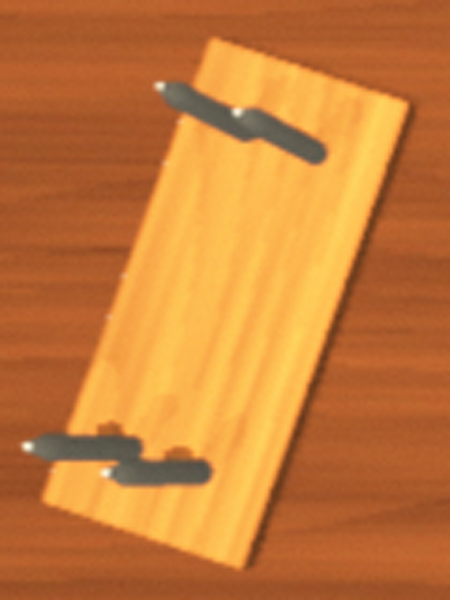

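View pics/c2.png

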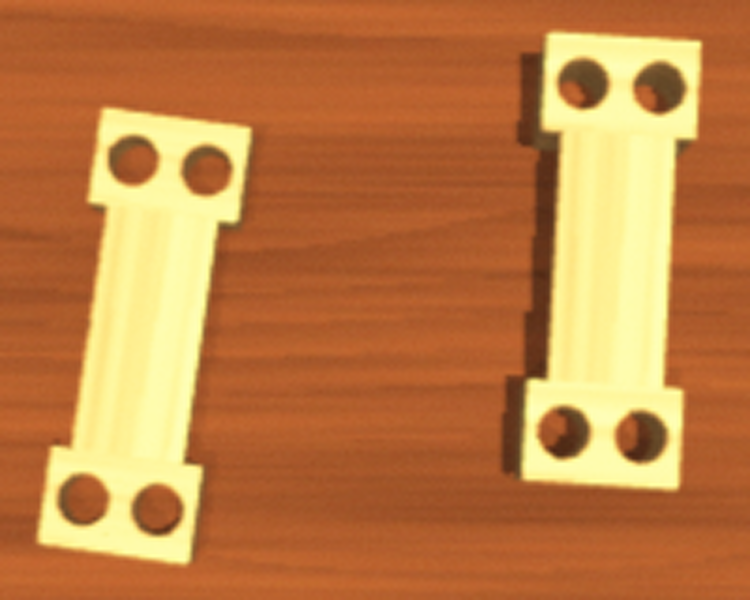

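The crops are clear: board corners and four post tips in c1, and shelf corners and holes in c2. Next I fit the planar poses.

```bash
cat > h.py <<'E'
import numpy as np
from workcell import bot, viewer, job_done
I={n:viewer.camera_info(n) for n in("top","side")}
def ray(uv,z,n="top"):
    K=I[n]["mtx"];E=I[n]["extrinsics"]
    d=E[:3,:3]@np.linalg.solve(K,[*uv,1]);t=E[:3,3]
    return (t+d*(z-t[2])/d[2])[:2]
def fit(model,pts):  # 2D rigid: returns centre, yaw, residuals (mm)
    m=np.array(model,float);p=np.array(pts);mc=m.mean(0);pc=p.mean(0)
    a=(m-mc)@[1,1j];b=(p-pc)@[1,1j]
    th=np.angle((a.conj()*b).sum());c=(pc@[1,1j])-np.exp(1j*th)*(mc@[1,1j])
    r=p@[1,1j]-c-np.exp(1j*th)*(m@[1,1j])
    s=(abs(b)@abs(a))/(abs(a)@abs(a))
    return np.array([c.real,c.imag]).round(4),np.degrees(th).round(2),"scale",s.round(3),(abs(r)*1e3).round(1)
E
cat > m.py <<'E'
from h import *
def c1(p):return (80+(p[0]+.5)/3.75-.5,155+(p[1]+.5)/3.75-.5)
def c2(p):return (225+(p[0]+.5)/3.75-.5,150+(p[1]+.5)/3.75-.5)
R=lambda a,b:[(a,b),(a,-b),(-a,b),(-a,-b)]  # upper-left, upper-right, lower-left, lower-right
H=R(.078,.017)
def go(n,m,ps,z,f):print(n,*fit(m,[ray(f(p),z) for p in ps]))
go("board",R(.115,.05),[(212,38),(410,103),(43,500),(246,570)],.018,c1)
go("tips",H,[(158,86),(237,112),(27,446),(106,472)],.130,c1)
go("low holes",H,[(133,160),(207,169),(82,498),(157,509)],.034,c2)
go("low corn",R(.1,.034),[(103,108),(251,128),(38,544),(189,564)],.034,c2)
go("tall holes",H,[(583,83),(660,87),(563,432),(641,437)],.056,c2)
go("tall corn",R(.1,.034),[(546,33),(701,42),(520,480),(678,491)],.056,c2)
E
python3 m.py
```

```text
board [0.5633 0.3206] -17.98 scale 0.988 [1.7 1.7 1.8 1.2]
tips [0.5635 0.3226] -18.0 scale 0.998 [0.4 0.4 0.1 0.3]
low holes [0.557  0.1056] -7.61 scale 0.999 [0.4 0.2 0.2 0.1]
low corn [0.5565 0.1054] -7.42 scale 1.002 [0.3 0.3 0.5 0.3]
tall holes [ 0.5897 -0.1038] -3.39 scale 1.003 [0.2 0.5 0.3 0.3]
tall corn [ 0.5893 -0.1035] -3.35 scale 1.004 [0.7 0.8 0.8 0.9]
```

```bash
cat > d.py <<'E'
import sys,numpy as np
from scipy.spatial.transform import Rotation as R
from workcell import bot, viewer, job_done
x,y,z,yaw=map(float,sys.argv[1:5]);o=bot.get_obs()
r=R.from_euler("xyz",o["tcp_rot"],degrees=True)
print("t %.2f"%o["time"],"need",r.inv().apply(np.array([x,y,z])-o["ee_pos"]).round(4),"turn",round(-((yaw-o["tcp_rot"][2]+180)%360-180),2),"opn",round(o["opening"],4),"F",o["wrist_force"].round(1),"q6",round(o["q"][5],1),"grip",o["grasp_force"])
E
python3 d.py .5895 -.1037 .20 176.63
```

```text
t 0.10 need [-0.5872 -0.434   0.0562] turn -17.76 opn 0.0851 F [-0.3  0.6 -0.2] q6 90.0 grip 0.0
```

```bash
a='-.1 -.074 0 0 .085;-.166 -.123 0 0 .085;-.166 -.123 0 0 .085;-.166 -.123 0 0 .085;-.166 -.123 0 0 .085'
python3 drive.py '-.166 -.123 0 0 .085;-.166 -.123 0 0 .085;-.166 -.123 0 0 .085;-.166 -.123 0 0 .085;-.166 -.123 0 0 .085' 
python3 drive.py '-.166 -.123 0 0 .085;-.166 -.123 0 0 .085;-.166 -.123 0 0 .085;-.166 -.123 0 0 .085;-.166 -.123 0 0 .085' 
python3 d.py .5895 -.1037 .20 176.63
```

```text
time: 0.52
ee_pos: [0.3092, 0.3366, 0.256]
tcp_rot: [-180.0, -0.0, 158.9]
wrist_force: [1.1, 0.9, 0.2]
opening: 0.0847
grasp_force: 0.0
time: 0.93
ee_pos: [0.4198, 0.1618, 0.2562]
tcp_rot: [180.0, 0.0, 158.9]
wrist_force: [1.4, 0.7, 0.3]
opening: 0.0849
grasp_force: 0.0
t 0.93 need [-0.254  -0.1865  0.0562] turn -17.76 opn 0.0849 F [1.4 0.7 0.3] q6 42.2 grip 0.0
```

```bash
python3 drive.py '-.166 -.123 0 0 .085;-.166 -.123 0 0 .085;-.166 -.123 0 0 .085;-.166 -.123 0 0 .085;-.166 -.123 0 0 .085' >/dev/null
python3 drive.py '-.088 -.0635 .02 -17.8 .085;-.088 -.0635 .03 -17.8 .085;-.088 -.0635 .04 -17.8 .085;-.088 -.0635 .056 -17.8 .085;-.088 -.0635 .056 -17.8 .085' 
python3 d.py .5895 -.1037 .054 176.63
```

```text
time: 1.77
ee_pos: [0.588, -0.103, 0.1955]
tcp_rot: [180.0, -0.4, 176.5]
wrist_force: [-0.5, 1.2, -0.7]
opening: 0.0852
grasp_force: 0.0
t 1.77 need [-0.0025 -0.0007  0.1415] turn -0.1 opn 0.0852 F [-0.5  1.2 -0.7] q6 -6.5 grip 0.0
```

```bash
python3 drive.py '0 0 .04 0 .085;0 0 .08 0 .085;0 0 .1 0 .085;0 0 .1 0 .085;0 0 .1 0 .085' 
python3 d.py .5895 -.1037 .054 176.63
```

```text
time: 2.18
ee_pos: [0.5884, -0.1009, 0.1008]
tcp_rot: [180.0, -0.1, 176.7]
wrist_force: [1.3, 0.3, 0.1]
opening: 0.0854
grasp_force: 0.0
t 2.18 need [-0.0013 -0.0027  0.0468] turn 0.07 opn 0.0854 F [1.3 0.3 0.1] q6 -6.4 grip 0.0
```

```bash
python3 drive.py '-.001 -.0027 .02 0 .085;-.001 -.0027 .036 0 .085;-.001 -.0027 .047 0 .085;-.001 -.0027 .047 0 .085;-.001 -.0027 .047 0 .085' 60
python3 d.py .5895 -.1037 .054 176.63
python3 drive.py '0 0 0 0 .04;0 0 0 0 .04;0 0 0 0 .04;0 0 0 0 .04;0 0 0 0 .04' 60
python3 drive.py '0 0 0 0 .04;0 0 0 0 .04;0 0 0 0 .04;0 0 0 0 .04;0 0 0 0 .04' 60
```

```text
time: 2.6
ee_pos: [0.5903, -0.1042, 0.0548]
tcp_rot: [-180.0, 0.1, 176.7]
wrist_force: [0.2, 0.3, 1.7]
opening: 0.0849
grasp_force: 0.0
t 2.60 need [0.0008 0.0005 0.0008] turn 0.05 opn 0.0849 F [0.2 0.3 1.7] q6 -6.7 grip 0.0
time: 3.02
ee_pos: [0.5905, -0.1045, 0.0547]
tcp_rot: [-180.0, 0.1, 176.7]
wrist_force: [-0.8, 0.2, 6.0]
opening: 0.0492
grasp_force: 63.9
time: 3.43
ee_pos: [0.5905, -0.1045, 0.0548]
tcp_rot: [-180.0, 0.1, 176.7]
wrist_force: [-0.1, 0.7, 6.4]
opening: 0.0489
grasp_force: 63.8
```

```bash
python3 drive.py '0 0 -.01 0 .04;0 0 -.03 0 .04;0 0 -.06 0 .04;0 0 -.09 0 .04;0 0 -.12 0 .04' 60
python3 drive.py '0 0 -.03 0 .04;0 0 -.05 0 .04;0 0 -.05 0 .04;0 0 -.05 0 .04;0 0 -.05 0 .04' 60
python3 d.py .5634 .322 .225 162
```

```text
time: 3.85
ee_pos: [0.5893, -0.1043, 0.1748]
tcp_rot: [180.0, -0.0, 176.7]
wrist_force: [1.0, -1.2, -3.0]
opening: 0.0488
grasp_force: 62.7
time: 4.27
ee_pos: [0.5894, -0.1043, 0.2219]
tcp_rot: [180.0, -0.1, 176.7]
wrist_force: [-0.2, -0.3, -3.1]
opening: 0.0493
grasp_force: 62.8
t 4.27 need [ 0.0508  0.4241 -0.0029] turn 14.67 opn 0.0493 F [-0.2 -0.3 -3.1] q6 -6.7 grip 62.821208238601685
```

```bash
python3 drive.py '.002 .02 0 0 .04;.006 .05 0 0 .04;.01 .08 0 0 .04;.014 .11 0 0 .04;.017 .14 0 0 .04' 60 >/dev/null
python3 drive.py '.004 .03 0 3 .04;.008 .06 0 6 .04;.012 .09 0 9 .04;.015 .12 0 12 .04;.018 .15 0 14.7 .04' 60 >/dev/null
python3 d.py .5634 .322 .22 162
```

```text
t 5.10 need [0.0486 0.1247 0.001 ] turn -0.18 opn 0.0492 F [ 0.7  0.3 -2.6] q6 36.5 grip 62.80681014060974
```

```bash
python3 drive.py '.012 .03 0 0 .04;.024 .06 0 0 .04;.034 .09 0 0 .04;.042 .11 0 0 .04;.0476 .1232 0 0 .04' 60 >/dev/null
python3 drive.py '0 0 0 0 .04;0 0 0 0 .04;0 0 0 0 .04;0 0 0 0 .04;0 0 0 0 .04' 60
python3 d.py .5634 .322 .22 162
python3 - <<'E'
from workcell import bot, viewer, job_done
import cv2,numpy as np
t=viewer.camera("top");s=viewer.camera("side")
t=cv2.resize(t[120:320,60:260],None,fx=2,fy=2,interpolation=cv2.INTER_CUBIC)
s=cv2.resize(s[20:220,200:400],None,fx=2,fy=2,interpolation=cv2.INTER_CUBIC)
cv2.imwrite("pics/p1.png",np.hstack([t,s]))
E
```

```text
time: 5.93
ee_pos: [0.5648, 0.3179, 0.2234]
tcp_rot: [-180.0, 0.0, 161.9]
wrist_force: [0.5, -0.2, -2.6]
opening: 0.0488
grasp_force: 62.9
t 5.93 need [0.0027 0.0035 0.0034] turn -0.11 opn 0.0488 F [ 0.5 -0.2 -2.6] q6 47.5 grip 62.925474643707275
```

View pics/p1.png

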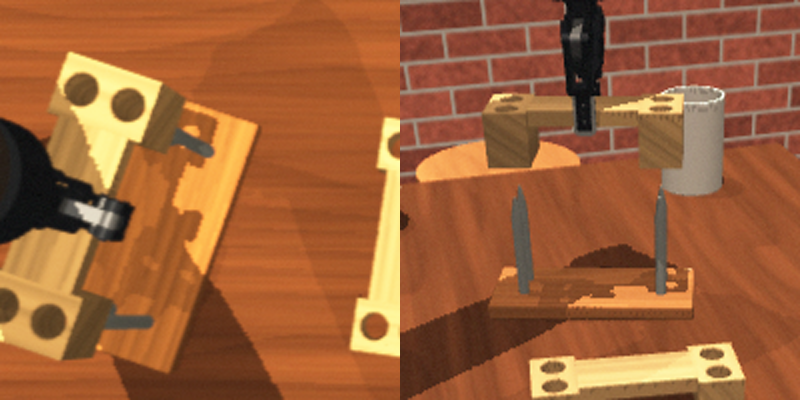

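The shelf hangs level above the posts. Its holes in the left half are at about (82,90), (128,105), (5,305) and (48,321), so I'll check the in-hand pose.

```bash
cat > n.py <<'E'
from h import *
f=lambda p:(60+(p[0]+.5)/2-.5,120+(p[1]+.5)/2-.5)
H=[(.078,.017),(.078,-.017),(-.078,.017),(-.078,-.017)]
print(*fit(H,[ray(f(p),.2246) for p in [(82,90),(128,105),(5,305),(48,321)]]))
E
python3 n.py;python3 d.py .5634 .322 .16 162
```

```text
[0.564 0.317] -17.88 scale 0.992 [0.5 0.5 1.7 1.3]
t 6.03 need [0.0025 0.0032 0.0635] turn -0.1 opn 0.049 F [ 0.9  0.8 -2.3] q6 47.5 grip 62.92541742324829
```

```bash
python3 drive.py '.0022 .0041 .01 0 .04;.0022 .0041 .025 0 .04;.0022 .0041 .032 0 .04;.0022 .0041 .032 0 .04;.0022 .0041 .032 0 .04' 60
python3 d.py .564 .3225 .0735 162
```

```text
time: 6.45
ee_pos: [0.5634, 0.3235, 0.1907]
tcp_rot: [-179.9, -0.0, 162.0]
wrist_force: [0.4, -0.4, -1.8]
opening: 0.049
grasp_force: 62.9
t 6.45 need [-0.0009 -0.0006  0.1172] turn -0.03 opn 0.049 F [ 0.4 -0.4 -1.8] q6 47.9 grip 62.908841371536255
```

Aligned within 1 mm, so I descend gently at about 0.15 m/s.

```bash
python3 drive.py '-.0005 0 .01 0 .04;-.0005 0 .022 0 .04;-.0005 0 .034 0 .04;-.0005 0 .046 0 .04;-.0005 0 .055 0 .04' 60
python3 d.py .564 .3225 .0735 162
```

```text
time: 6.87
ee_pos: [0.5637, 0.3232, 0.1339]
tcp_rot: [-179.9, -0.1, 162.0]
wrist_force: [-0.2, 0.2, -3.1]
opening: 0.0488
grasp_force: 63.0
t 6.87 need [-0.0006 -0.0004  0.0604] turn -0.03 opn 0.0488 F [-0.2  0.2 -3.1] q6 47.9 grip 62.967814207077026
```

```bash
python3 drive.py '0 0 .012 0 .04;0 0 .024 0 .04;0 0 .036 0 .04;0 0 .046 0 .04;0 0 .053 0 .04' 60
python3 drive.py '0 0 .002 0 .04;0 0 .004 0 .04;0 0 .006 0 .04;0 0 .006 0 .04;0 0 .006 0 .04' 60
python3 d.py .564 .3225 .0728 162
```

```text
time: 7.28
ee_pos: [0.5639, 0.3232, 0.0815]
tcp_rot: [-179.9, -0.1, 162.0]
wrist_force: [0.4, -0.9, -2.5]
opening: 0.0489
grasp_force: 63.0
time: 7.7
ee_pos: [0.5644, 0.3236, 0.0778]
tcp_rot: [180.0, 0.0, 162.0]
wrist_force: [-0.0, 0.1, -1.7]
opening: 0.0492
grasp_force: 63.0
t 7.70 need [ 0.0001 -0.0011  0.005 ] turn -0.03 opn 0.0492 F [-0.   0.1 -1.7] q6 47.9 grip 62.96692371368408
```

```bash
python3 drive.py '0 0 .0015 0 .04;0 0 .003 0 .04;0 0 .0045 0 .04;0 0 .0045 0 .04;0 0 .0045 0 .04' 60
python3 d.py .564 .3225 .0728 162
```

```text
time: 8.12
ee_pos: [0.5643, 0.3235, 0.0728]
tcp_rot: [180.0, 0.0, 162.0]
wrist_force: [0.9, -0.1, -2.6]
opening: 0.0489
grasp_force: 63.0
t 8.12 need [-0.0001 -0.001   0.    ] turn -0.03 opn 0.0489 F [ 0.9 -0.1 -2.6] q6 47.9 grip 63.02107572555542
```

```bash
python3 drive.py '0 0 .001 0 .04;0 0 .002 0 .04;0 0 .002 0 .04;0 0 .002 0 .04' 60
python3 d.py .564 .3225 .0728 162
```

```text
time: 8.45
ee_pos: [0.5643, 0.3235, 0.0728]
tcp_rot: [179.9, 0.1, 162.0]
wrist_force: [-4.6, -2.8, 11.0]
opening: 0.0491
grasp_force: 64.4
t 8.45 need [-0.    -0.001 -0.   ] turn -0.03 opn 0.0491 F [-4.6 -2.8 11. ] q6 47.9 grip 64.43975687026978
```

Contact at the expected height, so it is seated. Now release and rise.

```bash
python3 drive.py '0 0 -.001 0 .085;0 0 -.001 0 .085;0 0 -.001 0 .085;0 0 -.001 0 .085;0 0 -.001 0 .085' 
python3 drive.py '0 0 0 0 .085;0 0 -.01 0 .085;0 0 -.03 0 .085;0 0 -.06 0 .085;0 0 -.1 0 .085'  
python3 drive.py '0 0 -.03 0 .085;0 0 -.05 0 .085;0 0 -.05 0 .085'  >/dev/null
python3 d.py .5567 .1055 .20 172.5
```

```text
time: 8.87
ee_pos: [0.5642, 0.3234, 0.0716]
tcp_rot: [-180.0, -0.0, 162.0]
wrist_force: [0.4, 0.1, 0.3]
opening: 0.0849
grasp_force: 0.0
time: 9.28
ee_pos: [0.5632, 0.3228, 0.171]
tcp_rot: [-179.8, -0.2, 162.0]
wrist_force: [1.6, 0.3, 0.1]
opening: 0.0853
grasp_force: 0.0
t 9.53 need [-0.0593 -0.2107  0.0274] turn -10.53 opn 0.085 F [0.5 0.7 0.2] q6 47.9 grip 0.0
```

```bash
python3 drive.py '-.0593 -.2107 0 0 .085;-.0593 -.2107 0 0 .085;-.0593 -.2107 0 0 .085;-.0593 -.2107 0 0 .085;-.0593 -.2107 0 -7 .085' >/dev/null
python3 d.py .5567 .1055 .10 172.5
```

```text
t 9.95 need [-0.0033 -0.0093  0.1219] turn -3.94 opn 0.085 F [ 1.2 -0.5  0.7] q6 23.2 grip 0.0
```

```bash
python3 - <<'E'
from workcell import bot, viewer, job_done
import cv2,numpy as np
t=viewer.camera("top");s=viewer.camera("side")
t=cv2.resize(t[120:320,60:260],None,fx=2,fy=2,interpolation=cv2.INTER_CUBIC)
s=cv2.resize(s[70:270,200:400],None,fx=2,fy=2,interpolation=cv2.INTER_CUBIC)
cv2.imwrite("pics/p2.png",np.hstack([t,s]))
E
```

```text
(no output)
```

View pics/p2.png

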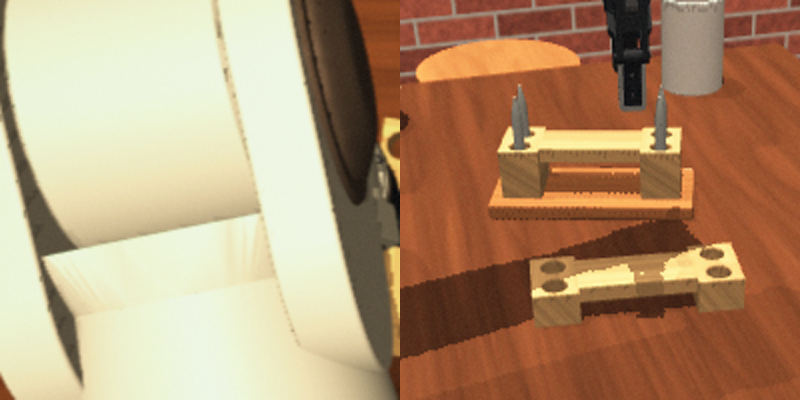

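The side view shows the tall shelf flat on the board with the posts through its holes; the arm hides the top view. Next is the low shelf.

```bash
python3 drive.py '-.0033 -.0093 .03 -4 .085;-.0033 -.0093 .07 -4 .085;-.0033 -.0093 .11 -4 .085;-.0033 -.0093 .122 -4 .085;-.0033 -.0093 .122 -4 .085' >/dev/null
python3 drive.py '0 0 0 0 .085' >/dev/null
python3 d.py .5567 .1055 .0335 172.5
```

```text
t 10.55 need [ 0.0005 -0.0024  0.0674] turn 0.15 opn 0.085 F [-0.1 -0.1  1.1] q6 18.3 grip 0.0
```

```bash
python3 drive.py '.0005 -.0024 .02 0 .085;.0005 -.0024 .04 0 .085;.0005 -.0024 .055 0 .085;.0005 -.0024 .066 0 .085;.0005 -.0024 .066 0 .085' >/dev/null
python3 drive.py '0 0 0 0 .085' >/dev/null
python3 d.py .5567 .1055 .0335 172.5
```

```text
t 11.05 need [0.0007 0.     0.0019] turn 0.16 opn 0.0847 F [-0.4 -0.1 -0.4] q6 18.1 grip 0.0
```

```bash
python3 drive.py '.0007 0 .0012 0 .085;.0007 0 .0012 0 .085;.0007 0 .0012 0 .04;.0007 0 .0012 0 .04;.0007 0 .0012 0 .04' 60 >/dev/null
python3 drive.py '0 0 0 0 .04;0 0 0 0 .04;0 0 0 0 .04;0 0 0 0 .04;0 0 0 0 .04' 60
python3 d.py .5567 .1055 .0335 172.5
```

```text
time: 11.88
ee_pos: [0.5562, 0.1052, 0.0333]
tcp_rot: [180.0, 0.1, 172.6]
wrist_force: [-1.1, 0.5, 6.0]
opening: 0.0488
grasp_force: 63.4
t 11.88 need [-0.0005  0.0004 -0.0002] turn 0.15 opn 0.0488 F [-1.1  0.5  6. ] q6 18.1 grip 63.40444207191467
```

```bash
python3 drive.py '0 0 -.01 0 .04;0 0 -.03 0 .04;0 0 -.06 0 .04;0 0 -.09 0 .04;0 0 -.12 0 .04' 60 >/dev/null
python3 drive.py '0 0 -.03 0 .04;0 0 -.045 0 .04;0 0 -.05 0 .04;0 0 -.05 0 .04;0 0 -.05 0 .04' 60
python3 d.py .5636 .322 .2 162
```

```text
time: 12.72
ee_pos: [0.5556, 0.1051, 0.2015]
tcp_rot: [-180.0, -0.1, 172.7]
wrist_force: [-0.9, -0.8, -1.7]
opening: 0.049
grasp_force: 62.6
t 12.72 need [0.0198 0.2161 0.0014] turn 10.65 opn 0.049 F [-0.9 -0.8 -1.7] q6 18.1 grip 62.634479999542236
```

```bash
python3 drive.py '.002 .02 0 2 .04;.005 .05 0 4 .04;.008 .08 0 7 .04;.01 .11 0 9 .04;.013 .14 0 10.6 .04' 60 >/dev/null
python3 d.py .5636 .322 .2 162
```

```text
t 13.13 need [0.0202 0.0727 0.0002] turn -0.08 opn 0.0488 F [ 0.5  0.1 -1.2] q6 41.8 grip 62.60588049888611
```

```bash
python3 drive.py '.007 .025 0 0 .04;.013 .048 0 0 .04;.018 .065 0 0 .04;.02 .072 0 0 .04;.02 .072 0 0 .04' 60 >/dev/null
python3 drive.py '0 0 0 0 .04;0 0 0 0 .04' 60 >/dev/null
python3 d.py .564 .3225 .17 162
python3 - <<'E'
from workcell import bot, viewer, job_done
import cv2,numpy as np
t=viewer.camera("top");s=viewer.camera("side")
t=cv2.resize(t[120:320,60:260],None,fx=2,fy=2,interpolation=cv2.INTER_CUBIC)
s=cv2.resize(s[40:240,200:400],None,fx=2,fy=2,interpolation=cv2.INTER_CUBIC)
cv2.imwrite("pics/p3.png",np.hstack([t,s]))
E
```

```text
t 13.72 need [0.001  0.0032 0.0321] turn 0.0 opn 0.049 F [ 0.1 -0.7 -2.1] q6 47.5 grip 62.65860199928284
```

View pics/p3.png

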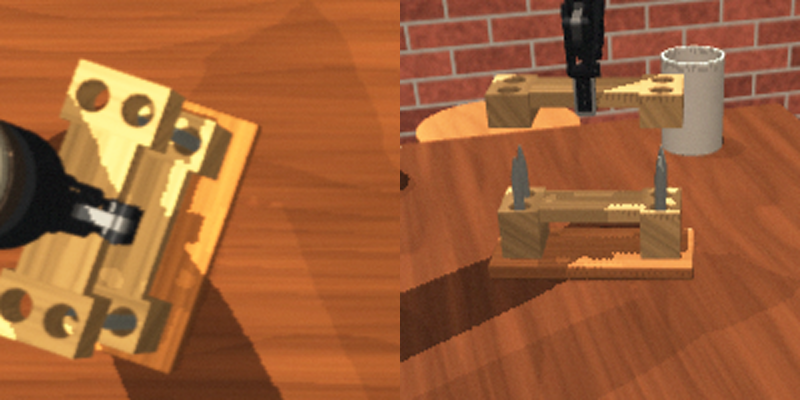

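The low shelf hangs level above the posts. Its holes in the left half are at about (93,95), (138,110), (15,305) and (61,321).

```bash
sed -i 's/\.2246/.2028/;s/for p in .*\]\]/for p in [(93,95),(138,110),(15,305),(61,321)]]/' n.py; python3 n.py 2>&1|tail -1; python3 -c "
from workcell import bot, viewer, job_done;print(bot.get_obs()['ee_pos'])"; python3 d.py .564 .3225 .17 162
```

```text
[0.5645 0.3185] -18.1 scale 1.001 [0.1 0.1 0.1 0.2]
[0.56421291 0.31915438 0.20267118]
t 13.82 need [0.0012 0.0031 0.0327] turn -0.02 opn 0.0488 F [ 0.2 -0.2 -0.9] q6 47.5 grip 62.658562660217285
```

```bash
python3 drive.py '.0016 .0032 .01 0 .04;.0016 .0032 .022 0 .04;.0016 .0032 .03 0 .04;.0016 .0032 .03 0 .04;.0016 .0032 .03 0 .04' 60
python3 d.py .5637 .3227 .1075 162
```

```text
time: 14.23
ee_pos: [0.5632, 0.3235, 0.1719]
tcp_rot: [-179.9, -0.0, 162.0]
wrist_force: [0.2, -0.5, -1.3]
opening: 0.0489
grasp_force: 62.7
t 14.23 need [-0.0008 -0.0006  0.0644] turn 0.03 opn 0.0489 F [ 0.2 -0.5 -1.3] q6 47.8 grip 62.65782594680786
```

```bash
python3 drive.py '-.0005 -.0005 .01 0 .04;-.0005 -.0005 .022 0 .04;-.0005 -.0005 .034 0 .04;-.0005 -.0005 .046 0 .04;-.0005 -.0005 .056 0 .04' 60
python3 drive.py '0 0 .002 0 .04;0 0 .004 0 .04;0 0 .004 0 .04;0 0 .004 0 .04' 60
python3 d.py .5637 .3227 .1073 162
```

```text
time: 14.65
ee_pos: [0.5634, 0.323, 0.1144]
tcp_rot: [-179.9, -0.1, 162.0]
wrist_force: [-0.5, 0.5, -1.5]
opening: 0.0494
grasp_force: 62.7
time: 14.98
ee_pos: [0.564, 0.3234, 0.1131]
tcp_rot: [180.0, 0.0, 162.1]
wrist_force: [0.2, 0.2, -0.7]
opening: 0.0492
grasp_force: 62.7
t 14.98 need [ 0.0001 -0.0008  0.0058] turn 0.05 opn 0.0492 F [ 0.2  0.2 -0.7] q6 47.8 grip 62.65832304954529
```

```bash
python3 drive.py '0 0 .0015 0 .04;0 0 .003 0 .04;0 0 .0045 0 .04;0 0 .0055 0 .04;0 0 .0055 0 .04' 60
python3 d.py .5637 .3227 .1073 162
```

```text
time: 15.4
ee_pos: [0.5639, 0.3233, 0.1074]
tcp_rot: [180.0, 0.0, 162.0]
wrist_force: [0.2, 0.8, -0.2]
opening: 0.0489
grasp_force: 62.9
t 15.40 need [ 0.     -0.0006  0.0001] turn 0.05 opn 0.0489 F [ 0.2  0.8 -0.2] q6 47.8 grip 62.888463735580444
```

```bash
python3 drive.py '0 0 .001 0 .04;0 0 .0015 0 .04;0 0 .0015 0 .04' 60
python3 drive.py '0 0 -.001 0 .085;0 0 -.001 0 .085;0 0 -.001 0 .085;0 0 -.001 0 .085;0 0 -.001 0 .085'
python3 drive.py '0 0 0 0 .085;0 0 -.01 0 .085;0 0 -.03 0 .085;0 0 -.06 0 .085;0 0 -.1 0 .085'  
python3 drive.py '-.03 -.04 -.03 0 .085;-.05 -.08 -.05 0 .085;-.06 -.12 -.05 0 .085;-.07 -.15 -.05 0 .085;-.07 -.15 -.05 0 .085'  >/dev/null
python3 - <<'E'
from workcell import bot, viewer, job_done
import cv2,numpy as np
t=viewer.camera("top");s=viewer.camera("side")
cv2.imwrite("pics/p4.png",np.hstack([cv2.resize(t,(400,300)),cv2.resize(s[60:210,200:400],None,fx=2,fy=2,interpolation=cv2.INTER_CUBIC)]))
E
```

```text
time: 15.65
ee_pos: [0.5639, 0.3233, 0.1073]
tcp_rot: [179.9, 0.1, 162.0]
wrist_force: [-4.7, -2.1, 8.6]
opening: 0.049
grasp_force: 64.0
time: 16.07
ee_pos: [0.5638, 0.3232, 0.1063]
tcp_rot: [-180.0, -0.0, 162.0]
wrist_force: [-0.6, 0.2, 0.3]
opening: 0.0847
grasp_force: 0.0
time: 16.48
ee_pos: [0.5629, 0.3227, 0.2058]
tcp_rot: [-179.8, -0.2, 162.0]
wrist_force: [1.0, -0.9, 1.1]
opening: 0.0851
grasp_force: 0.0
```

View pics/p4.png

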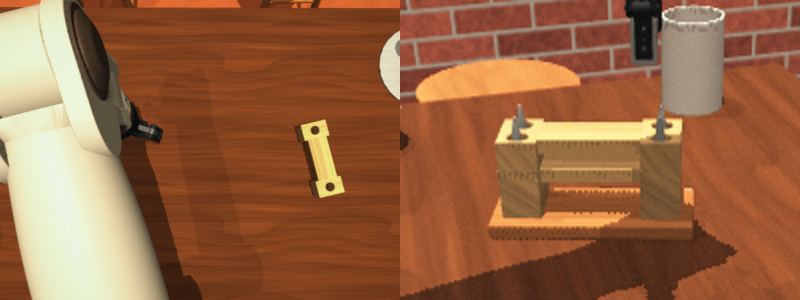

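Both shelves are stacked flat with the post tips showing, and the two-hole shelf lies untouched at (320,158).

```bash
python3 -c "
from workcell import bot, viewer, job_done;print(job_done())"
```

```text
the job is handed in; nothing more can be done
None
```

The stand is assembled and handed in: the last picture shows the tall shelf flat on the base, the low shelf flat on top of it and the two-hole shelf where it lay, but the hand-in gave no verdict.

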